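Scan the sample label, then hold the glass cell in the photometer beam

ROBOT

A 7-joint arm with a two-finger parallel gripper is mounted at the origin on the work surface; the furniture and walls round the work are solid. World frame = base frame: x ahead of the robot, y to its left, z up, the work surface at z = 0. Lengths are in m, angles in rad, forces in N, time in s.
With the tool pointing down it reaches from about 0.4 to 0.85 m from the base axis. Payload 10.4 kg.
Tool frame: the origin (TCP) lies midway between the tips of the shut fingers; the grasp point (between the pads) lies 19 mm behind it; z points along the fingers, y is the line along which they close (so a half turn about z gives the same grasp; the last joint's range is limited). The gripper opens to 87 mm and grips with 3 to 60 N. Pads are 19 mm wide; open, the fingers measure 117 mm over their backs; the gripper's body (75 mm by 190 mm) begins 51 mm behind the grasp point.
Start: joints at [1.119, 0.332, -0.065, 1.46, 0.022, 1.35, -0.088], TCP at [0.26, -0.568, 0.223] pointing down, gripper open.
Joint ranges: [-2.6, 2.6], [-0.5, 2.12], [-1.47, 1.34], [0.16, 2.42], [-1.27, 4.41], [0.06, 2.06], [-2.6, 2.6]. Speed limits (rad/s): [2.22, 2.22, 2.79, 2.79, 3.14, 3.14, 3.14].

INTERFACE

Orientations are given as a unit quaternion [x, y, z, w].
In Python, from bench import r gives the robot as it stands.
- The arm moves only by the tool arm_command, never from a script. Its argument "moves" is one flat list of numbers, 4 for each row, row after row: the shift along the tool's x, y, z in cm, then the turn about the tool's z in degrees. A call has 1 to 12 rows; each row shifts and turns the commanded pose from where the row before left it, along the tool's axes as they then stand; what a row does not reach is not made up. A row lasts 1/12 s, in which the tool goes at most 41.7 mm and 7.16 degrees, less where a joint would pass 70% of its speed; a pose out of reach is approached as far as the arm can. A call with a gripper value outside its range is refused whole. "fingers" is the opening in per cent of the stroke, from 0 (shut) to 100 (fully open), set as the call begins (left out, the last holds). The fingers move at their own pace and stop on an object; "squeeze" is the grip in N (left out, the last holds). Time passes only in rows, so rows that do not move let the fingers close. It gives the time, the measured TCP pose, the force, the opening and the grip force at its end, in the units of the state.
- r.read_state(): the state, without advancing time (a new reading comes with each control period).
- r.camera(name): name is "side" or "top" or "wrist"; returns the picture (400x640x3 uint8, red, green, blue); there is no depth.
- r.camera_info(name): a dict with "fx", "fy", "cx", "cy" (pixels), "k1" (the pictures are not rectified: a ray, as slopes to the right and down, at radius r is drawn at 1 + k1 r^2 times it, then the intrinsics apply), "origin" and "attitude" of the camera in the world. Camera axes: x right, y up, looking along -z (the intrinsics and any distortion apply to the point x, -y, -z); pixel columns grow to the right and rows downward; lengths in m; the calibration is good to about 2 mm. A picture is of the moment at which its call begins: read the wrist's pose just before it. camera_info takes no time and is no camera call; for the wrist camera it gives the pose at the moment of the call.
- r.close_job(): hands the job in; it is judged then, once.
The state is a dict: "time": time; "joint_positions": joint angles; "joint_vel": joint speeds; "joint_torque": joint torques, N m; "ee_pos": TCP position; "eef_rot": TCP orientation; "ft_force": force on the tool from outside, world axes, zero at the start; "torque": the same for the moment, N m; "width": finger opening in m; "grip_force": force on a finger pad.
Only numpy, scipy, OpenCV 4.12 (cv2) and the standard library are available. Lean on these libraries where they do the work, as an engineer would, in place of code of your own. Each camera call takes 0.05 s, during which the arm holds its last target. There are 200 camera calls.

TASK

Log the sample: pick up the hand scanner, hold it steady for about two seconds pointing squarely at the barcode label on the cell stand with its nose about 5 cm off, and lay it back flat on the bench. Then take the one cell on the stand that is both long and tall, gripping it only by its two broad frosted sides and never touching its clear end windows, and hold it upright and still in the photometer's light path, midway between the two lens tubes, so that the beam passes lengthwise through the middle of both end windows; neither the cell nor the fingers may knock or rest on the photometer. The program finishes while still holding the cell there; leave the other cells standing and everything else where it is.

Things in the scene. Friction and masses are not known exactly. Their poses are not given: they have to be found in the camera images.
- scanner: Hand scanner lying on its flat belly on the bench, 141 mm long along its x axis. Origin on the underside, in the middle of the part to grip. Grey body 32 mm wide (y) and 36 mm high, from x = -60 to +35 mm (a 6 mm rubber stub follows at the tail); black head 48 mm wide and 40 mm high from x = +31 to the nose face at x = +75 mm. It looks along +x, 20 mm above the underside. About 0.16 kg.
- scan_spot (a point): The point where the scanner reads: 50 mm ahead of its nose, at (125, 0, 20) mm in the scanner's frame, same axes.
- stand: Aluminium cell stand fixed on the bench, 70 mm (x) by 225 mm (y), floor 10 mm thick with a rim 4.5 mm higher round the cell area. Origin at the centre of its underside. Three cells stand on its floor at x about 0 and y about -20, +30 and +80 mm (which cell where varies), their x axes (long way) along the stand's y. At its -y end an upright panel, 6 mm thick and 52 mm wide, reaches to 89 mm above the bench.
- label (a point): Middle of the barcode label (48 mm wide, 40 mm high) on the front of the stand's panel, at (0, -85, 66) mm in the stand's frame. Same axes as the stand: the label faces -x and its width runs along y.
- long_cell: The cell to use, a solid glass cell 36 mm long (x), 20 mm wide (y), 50 mm tall (z) with a flat pale cap. Origin at the centre of its underside. The ribbed frosted sides face +y and -y, 20 mm apart and 32 mm long; the clear windows are at the +x and -x ends. About 0.08 kg.
- long_cell_window_a: Clear window on the +x end of the long cell, 16 mm wide, 40 mm tall, 2 mm thick, standing out from the frosted body. Origin at its middle.
- long_cell_window_b: The same on the -x end.
- cell_centre (a point): Middle of the long cell, 25 mm above its underside, same axes.
- square_cell: Bystander: cell of the same kind, 20 x 20 mm and 50 mm tall, on the stand. Origin at the centre of its underside.
- short_cell: Bystander: cell of the same kind, 36 x 20 mm but only 30 mm tall, on the stand. Origin at the centre of its underside.
- photometer: Photometer head fixed on the bench: base plate 80 mm (x) by 190 mm (y), 12 mm thick, with two grey housings 66 mm (x) by 40 mm (y), 106 mm tall, facing each other along y. From each a black lens tube 24 mm across stands 13 mm into the space between; the tube ends are 82 mm apart. Origin at the centre of its underside.
- beam (a point): Middle of the light path, midway between the two lens tubes, 78 mm above the bench. Same axes as the photometer: the beam runs along y. (Not listed: an upright column of the room, 40 mm by 80 mm and 1.5 m tall, rises from the bench at x = 0.40, y = -0.065; all the work lies to the left of it, on its +y side.)
- tape: Bystander: black roll of tape, 59 mm across, 19 mm high. Origin at the centre of its underside.
- marker: Bystander: white and black marker pen, 135 mm, lying. Origin under its middle.
- transformer: Bystander: small transformer, 30 x 40 x 28 mm. Origin under its middle.
- cutters: Bystander: cutters with blue grips, 53 x 137 x 10 mm, lying. Origin under their middle.
- carton: Bystander: small cardboard carton, 45 x 62 x 38 mm. Origin under its middle.
- spool: Bystander: wire spool lying flat, 60 x 65 x 34 mm. Origin under its middle.
There are look-alikes about, which are no part of the job. What is shaped like the long_cell but green is not meant.

How it is judged:
On the way, in this order (a step that is already met when the one before it is completed fails the run):
1. the scanner is held in the fingers, still, its reading point within 30 mm of the label along its normal, 22 mm sideways and 16 mm up or down, pointing within 0.3 rad of square to it (x of scan_spot in the frame of label between -0.03 and 0.03 m and y of scan_spot in the frame of label between -0.022 and 0.022 m and z of scan_spot in the frame of label between -0.016 and 0.016 m and angle between the x axis of scanner and the x axis of label, either way round below 0.3 rad and x of scanner in the frame of label below -0.08 m and linear speed of scanner below 0.03 m/s and contact force between the fingers and scanner above 0.5 N), for 1.5 s.
2. the scanner lies flat on the bench again, released and at rest (height (world z) of scanner below 0.006 m and angle between scanner's own z axis and vertical below 0.1 rad and linear speed of scanner below 0.02 m/s and contact force between the fingers and scanner below 0.05 N), for 0.2 s.
At the end, for the whole second after the job is handed in: The long cell is held still in the fingers, upright and along the beam (7 deg), centred to 6 mm across, 10 mm in height, 15 mm along; nothing touches the photometer. The scanner lies flat, released. Other cells stand within 20 mm, bystanders within 30 mm of their places (all of step 2 and x of cell_centre in the frame of beam between -0.006 and 0.006 m and y of cell_centre in the frame of beam between -0.015 and 0.015 m and z of cell_centre in the frame of beam between -0.01 and 0.01 m and angle between the x axis of long_cell and the y axis of beam, either way round below 0.14 rad and angle between long_cell's own z axis and vertical below 0.12 rad and linear speed of long_cell below 0.02 m/s and angular speed of long_cell below 0.2 rad/s and contact force between the fingers and long_cell above 0.5 N and contact force between photometer and anything else below 0.1 N and angle between each of square_cell, short_cell's own z axis and vertical below 0.1 rad and distance of each of square_cell, short_cell from where it was at the start of the episode below 0.02 m and distance of each of tape, marker, transformer, cutters, carton, spool from where it was at the start of the episode below 0.03 m); the arm keeps its last pose, push and grip.
It fails at once if a clear window of the long cell is touched by the fingers or the arm (contact force between any of the fingers, the arm and long_cell_window_a above 0.2 N or contact force between any of the fingers, the arm and long_cell_window_b above 0.2 N).
It fails at once if the cell knocks or rests on the photometer (contact force between photometer and long_cell above 1 N).
It fails at once if the robot knocks or leans on the photometer (contact force between photometer and the fingers above 2 N or contact force between photometer and the arm above 2 N).
It fails at once if another cell is knocked over or shoved away (angle between any of square_cell, short_cell's own z axis and vertical above 0.5 rad or distance of any of square_cell, short_cell from where it was at the start of the episode above 0.03 m).
It fails at once if a bystander on the bench is moved more than 30 mm (distance of any of tape, marker, transformer, cutters, carton, spool from where it was at the start of the episode above 0.03 m).
It also fails if it takes over 53 s, if anything falls off the work surface, if the arm or the gripper's body presses on something with over 40 N, if the wrist force passes 120 N, or if a joint passes its speed limit or range.

## Working session

There is one attempt and no reset: what is moved stays moved. The work goes in short steps, Python scripts to look and compute and a tool call to move; the robot and the scene stay as the last step left them, time stands still between calls to the robot, and variables do not carry over. Pictures are saved under pics/ and viewed, at most 10 in all, crops included, and the job is handed in when it is done.

Besides the shell and the picture viewer there is one more tool, called by a JSON object that holds its "fn" and its "kwargs", one argument or row to a line. arm_command: Moves the arm, as the interface text tells. Its arguments: {"type":"object","properties":{"moves":{"type":"array"},"fingers":{"type":"number"},"squeeze":{"type":"number"}},"required":["moves"]}

```bash
ls; mkdir -p pics
python3 - <<'E'
from bench import r
import cv2
s=r.read_state(); print(s)
for n in ("top","side"):
    i=r.camera_info(n); print(n,i)
    cv2.imwrite(f"pics/{n}0.png",r.camera(n)[:,:,::-1])
print(r.camera_info("wrist"))
E
```

```text
pics
{'time': 0.0, 'joint_positions': array([ 1.11936778,  0.33284281, -0.0647057 ,  1.46093889,  0.02157435,
        1.34989977, -0.08852831]), 'joint_vel': array([-2.55068573e-04, -5.09729055e-04, -8.64952213e-04,  1.87328772e-04,
        9.81046865e-05, -9.40931535e-05,  2.05709972e-04]), 'joint_torque': array([-3.42465137e-04, -6.23254895e+01,  2.47127458e-02, -3.89897203e+01,
       -6.12170273e-02,  4.00990422e-02,  1.54283784e-04]), 'ee_pos': array([ 0.25972327, -0.56805378,  0.22177325]), 'eef_rot': array([ 9.77101763e-01,  2.12771375e-01, -1.67193084e-04, -6.76947309e-04]), 'ft_force': array([-0.09096214,  0.62467782,  0.62185324]), 'torque': array([-0.06064754,  0.04155023, -0.00483853]), 'grip_force': 0.0, 'width': 0.08688753624382184}
top {'fx': 404.482119309004, 'fy': 404.482119309004, 'cx': 323.72225880954903, 'cy': 202.2953554953272, 'k1': 0.02855208572186216, 'origin': array([0.28981084, 0.21480085, 1.08560207]), 'attitude': array([ 0.07937297, -0.04936874, -0.70338096,  0.70464025])}
side {'fx': 454.8681260516975, 'fy': 454.8681260516975, 'cx': 317.1606242357521, 'cy': 192.96266075418998, 'k1': -0.07172035967828651, 'origin': array([0.04066172, 1.10120029, 0.49703854]), 'attitude': array([-0.13783069,  0.52858189,  0.81504795, -0.19313397])}
{'fx': 326.753934293561, 'fy': 326.753934293561, 'cx': 314.1918418704268, 'cy': 205.9637964415951, 'k1': -0.02291847812005817, 'origin': array([ 0.3188247 , -0.54151364,  0.38391415]), 'attitude': array([-0.10201898,  0.06619336, -0.53591369,  0.83546818])}
```

View pics/top0.png

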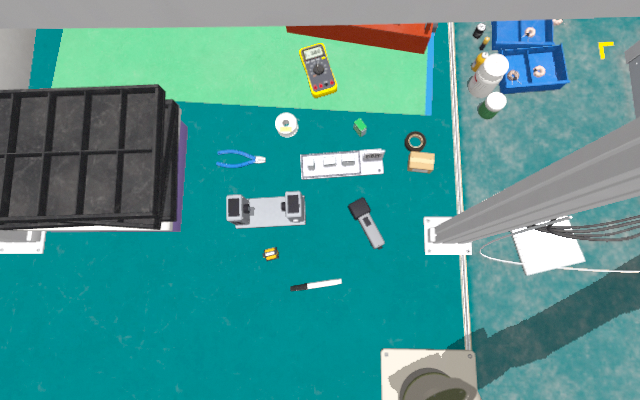

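View pics/side0.png

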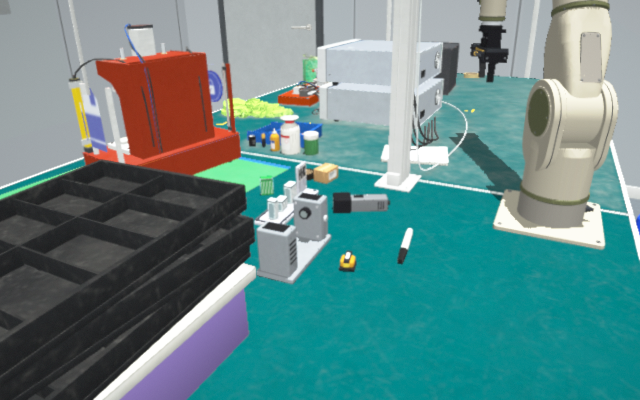

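The top view shows the scanner, head at (359,207) and tail at (378,245). The stand spans (302–384,150–178) with its panel on the right, and the photometer spans (227–305,192–227). The green look-alike is at (360,127) and the column foot is at (447,235).

```bash
cat > h.py <<'E'
import numpy as np, cv2
from scipy.spatial.transform import Rotation as R
from bench import r
def ray(i,u,v):
    x=(u-i["cx"])/i["fx"]; y=(v-i["cy"])/i["fy"]; X,Y=x,y
    for _ in range(20):
        k=1+i["k1"]*(X*X+Y*Y); X,Y=x/k,y/k
    d=R.from_quat(i["attitude"]).apply([X,-Y,-1]); return np.array(i["origin"]),d/np.linalg.norm(d)
def onz(i,u,v,z):
    o,d=ray(i,u,v); return o+d*(z-o[2])/d[2]
def proj(i,p):
    c=R.from_quat(i["attitude"]).inv().apply(np.asarray(p)-i["origin"]); x,y=c[0]/-c[2],-c[1]/-c[2]
    k=1+i["k1"]*(x*x+y*y); return np.array([i["cx"]+i["fx"]*x*k,i["cy"]+i["fy"]*y*k])
def tri(i,a,j,b):
    o,d=ray(i,*a);p,e=ray(j,*b)
    A=np.stack([d,-e],1);t=np.linalg.lstsq(A,p-o,rcond=None)[0]
    return (o+d*t[0]+p+e*t[1])/2,np.linalg.norm(o+d*t[0]-p-e*t[1])
E
python3 - <<'E'
from h import *
a=cv2.imread("pics/top0.png")[110:260,215:400]; b=cv2.imread("pics/side0.png")[155:285,245:400]
a=cv2.resize(a,None,fx=4,fy=4,interpolation=cv2.INTER_CUBIC);cv2.imwrite("pics/c1.png",a)
b=cv2.resize(b,None,fx=4,fy=4,interpolation=cv2.INTER_CUBIC);cv2.imwrite("pics/c2.png",b)
i=r.camera_info("top")
for n,u,v,z in [("scan nose",356,204,.04),("tail",379,246,.036),("column",434,232,0)]: print(n,onz(i,u,v,z).round(3))
E
```

```text
scan nose [0.478 0.175 0.04 ]
tail [0.369 0.117 0.036]
column [ 0.409 -0.032  0.   ]
```

View pics/c1.png

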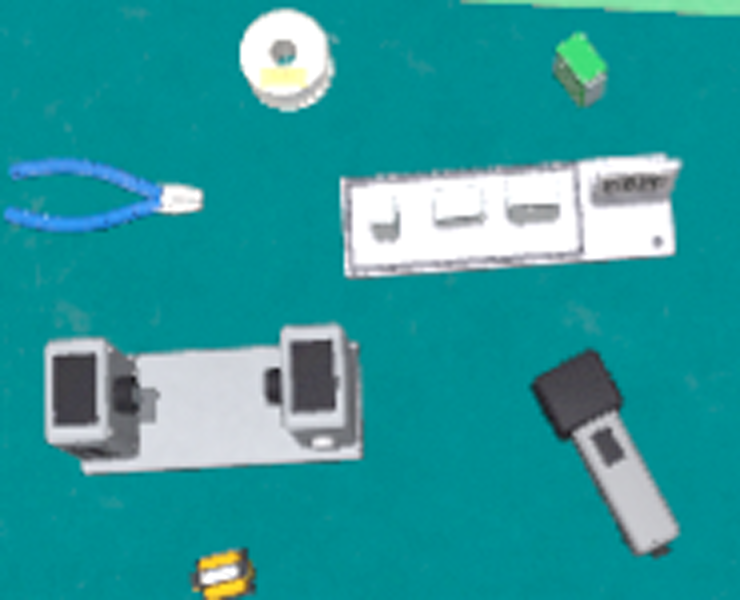

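View pics/c2.png

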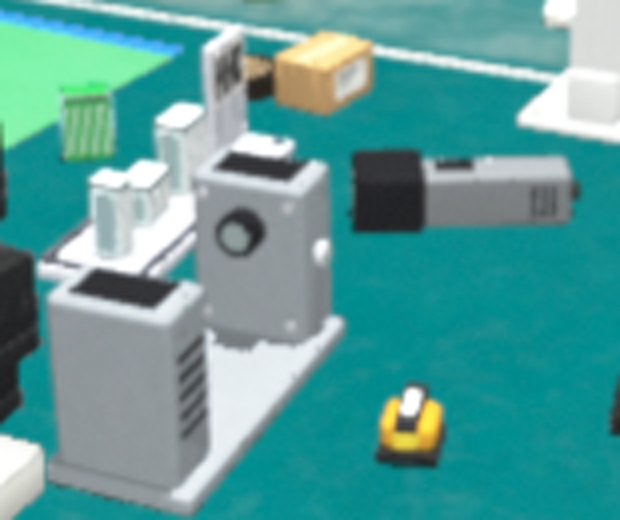

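The crops show the three cells from the panel outward. The cell nearest the panel is tall and long at crop (532,200), then the short one at (458,205) and the square one at (385,215). So the long cell is the one at stand y ≈ -20. The photometer base edge runs (85,472)–(360,457).

Run:
```python
from h import *
i=r.camera_info("top")
f=lambda u,v,z: onz(i,215+(u+.5)/4-.5,110+(v+.5)/4-.5,z)
P={"st_bl":(347,276,.0145),"st_br":(675,254,.01),"st_tl":(342,178,.0145),"ph_bl":(85,472,.012),"ph_br":(360,457,.012),
"tubeL":(140,395,.078),"tubeR":(266,386,.078),"cell":(532,191,.06),"nose":(564,371,.04),"tail":(655,545,.036),"noseL":(532,386,.04),"noseR":(592,350,.04)}
Q={k:f(*v) for k,v in P.items()}
for k,v in Q.items(): print(k,v.round(4))
for a,b in [("st_bl","st_br"),("st_bl","st_tl"),("ph_bl","ph_br"),("tail","nose"),("noseL","noseR")]:
    d=Q[b]-Q[a]; print(a,b,np.hypot(*d[:2]).round(4),np.degrees(np.arctan2(d[1],d[0])).round(1))
```

```text
st_bl [0.5532 0.3225 0.0145]
st_br [0.5687 0.0991 0.01  ]
st_tl [0.6228 0.327  0.0145]
ph_bl [0.419  0.4974 0.012 ]
ph_br [0.4291 0.312  0.012 ]
tubeL [0.4603 0.447  0.078 ]
tubeR [0.466  0.3666 0.078 ]
cell [0.5988 0.1969 0.06  ]
nose [0.4823 0.1762 0.04  ]
tail [0.3691 0.1187 0.036 ]
noseL [0.4723 0.1972 0.04  ]
noseR [0.4963 0.1578 0.04  ]
st_bl st_br 0.2239 -86.1
st_bl st_tl 0.0697 3.7
ph_bl ph_br 0.1856 -86.9
tail nose 0.127 26.9
noseL noseR 0.0461 -58.8
```

{"fn": "arm_command", "kwargs": {
  "moves": [0, -3.5, 0, 0, 0, -3.5, 0, 0, 0, -3.5, 0, 0, 0, -3.5, 0, 0, 0, -3.5, 0, 0, 0, -3.5, 0, 0, 0, -3.5, 0, 0, 0, 0, 0, -7, 0, 0, 0, -7, 0, 0, 0, -7, 0, 0, 0, -7],
  "fingers": 60,
  "squeeze": 25
}}

```text
time: 1.02
ee_pos: [0.1578, -0.3453, 0.2225]
eef_rot: [0.895, 0.445, -0.0, 0.0]
ft_force: [0.2, -0.8, -0.4]
width: 0.0523
grip_force: 0.0
```

```bash
python3 -c "
from bench import r;s=r.read_state();print(s['joint_positions'].round(3),s['ee_pos'],s['eef_rot'],s['time'])"
```

```text
[ 1.085 -0.216 -0.055  2.039 -0.012  1.318  0.387] [ 0.15781376 -0.34532514  0.22251088] [ 8.95282266e-01  4.45499330e-01 -2.14884401e-05  1.01970939e-04] 1.0167
```

```bash
cat >> h.py <<'E'
def yaw(s=None):
    X=R.from_quat((s or r.read_state())["eef_rot"]).apply([1,0,0]); return np.degrees(np.arctan2(X[1],X[0]))
def plan(pts):
    """pts: list of (x,y,z,yawdeg,nrows) world waypoints; tool down. prints rows (cm, deg)"""
    s=r.read_state(); p=np.array(s["ee_pos"]); a=yaw(s); out=[]
    for x,y,z,b,n in pts:
        for k in range(n):
            d=(np.array([x,y,z])-p)/(n-k); t=a*np.pi/180
            c=[d@[np.cos(t),np.sin(t),0],d@[np.sin(t),-np.cos(t),0],-d[2]]
            c=np.round(np.array(c)*100,1); w=round(-((b-a+180)%360-180)/(n-k),1)
            p=p+(c[0]*np.array([np.cos(t),np.sin(t),0])+c[1]*np.array([np.sin(t),-np.cos(t),0])-c[2]*np.array([0,0,1]))/100
            a-=w; out+=[*c.tolist(),w]
            if np.linalg.norm(c)>4.17 or abs(w)>7.16: print("!! too fast row",len(out)//4)
    for k in range(0,len(out),48): print(out[k:k+48])
    print("end",p.round(4),round(a,1))
E
python3 -c "
from h import *
plan([(.112,-.245,.15,90,6),(.207,-.174,.15,125,6)]); "
```

```text
[0.9, -1.6, 1.2, np.float64(-6.2), 1.0, -1.5, 1.2, np.float64(-6.2), 1.2, -1.4, 1.2, np.float64(-6.2), 1.4, -1.3, 1.2, np.float64(-6.2), 1.5, -1.1, 1.2, np.float64(-6.1), 1.5, -0.9, 1.3, np.float64(-6.2), 1.2, 1.6, -0.0, np.float64(-5.8), 1.0, 1.7, -0.0, np.float64(-5.8), 0.8, 1.8, -0.0, np.float64(-5.8), 0.7, 1.8, -0.0, np.float64(-5.9), 0.5, 1.9, -0.0, np.float64(-5.8), 0.2, 2.0, -0.0, np.float64(-5.9)]
end [ 0.2072 -0.1744  0.1495] 125.0
```

{"fn": "arm_command", "kwargs": {
  "moves": [0.9, -1.6, 1.2, -6.2, 1.0, -1.5, 1.2, -6.2, 1.2, -1.4, 1.2, -6.2, 1.4, -1.3, 1.2, -6.2, 1.5, -1.1, 1.2, -6.1, 1.5, -0.9, 1.3, -6.2, 1.2, 1.6, 0, -5.8, 1.0, 1.7, 0, -5.8, 0.8, 1.8, 0, -5.8, 0.7, 1.8, 0, -5.9, 0.5, 1.9, 0, -5.8, 0.2, 2.0, 0, -5.9]
}}

```text
time: 2.02
ee_pos: [0.2088, -0.1741, 0.1494]
eef_rot: [0.462, 0.887, -0.0, 0.0]
ft_force: [0.6, -0.2, -0.6]
width: 0.0523
grip_force: 0.0
```

```bash
sed -i 's/w=round(-((b-a+180)%360-180)\/(n-k),1)/w=round(float(-((b-a+180)%360-180)\/(n-k)),1)/' h.py; python3 -c "
from h import *
s=r.read_state();print(s['joint_positions'].round(3),s['ee_pos'],yaw(),s['ft_force'],r.camera_info('wrist')['origin'])
plan([(.262,-.05,.15,160,5),(.262,.06,.15,190,5),(.28,.1,.2,209,3)]) "
```

```text
[ 0.746 -0.437 -0.17   2.346 -0.076  1.227  1.227] [ 0.20884387 -0.1741423   0.1494108 ] 124.9482899749634 [ 0.57735868 -0.24900097 -0.61539318] [ 0.17076309 -0.12089129  0.31148927]
[1.4, 2.3, -0.0, -7.0, 1.1, 2.4, -0.0, -7.0, 0.8, 2.6, -0.0, -7.0, 0.6, 2.7, -0.0, -7.0, 0.2, 2.7, -0.1, -7.1, 0.7, 2.1, 0.0, -6.0, 0.5, 2.1, 0.0, -6.0, 0.3, 2.2, 0.0, -6.0, 0.1, 2.2, 0.0, -6.0, -0.1, 2.2, 0.0, -6.0, -0.8, 1.2, -1.7, -6.3, -1.0, 1.1, -1.6, -6.3]
[-1.0, 1.0, -1.7, -6.4]
end [0.2796 0.0999 0.2004] 209.0
```

{"fn": "arm_command", "kwargs": {
  "moves": [1.4, 2.3, 0, -7.0, 1.1, 2.4, 0, -7.0, 0.8, 2.6, 0, -7.0, 0.6, 2.7, 0, -7.0, 0.2, 2.7, 0, -7.1, 0.7, 2.1, 0, -6.0, 0.5, 2.1, 0, -6.0, 0.3, 2.2, 0, -6.0, 0.1, 2.2, 0, -6.0, -0.1, 2.2, 0, -6.0, -0.8, 1.2, -1.7, -6.3, -1.0, 1.1, -1.6, -6.3]
}}

```text
time: 3.02
ee_pos: [0.2743, 0.0864, 0.1825]
eef_rot: [-0.197, 0.98, -0.0, -0.001]
ft_force: [0.3, -0.3, 1.1]
width: 0.052
grip_force: 0.0
```

```bash
python3 -c "
from h import *
s=r.read_state();print(s['joint_positions'].round(3),s['ee_pos'],yaw(),s['ft_force'])
plan([(.37,.12,.22,209,5)]) "
```

```text
[ 0.186 -0.443 -0.488  2.25  -0.21   1.295  1.764] [0.27431379 0.0863714  0.18250872] -157.26089641176736 [ 0.25576158 -0.27595876  1.09127295]
[-2.0, -0.1, -0.7, -1.3, -2.0, -0.2, -0.8, -1.2, -2.0, -0.2, -0.7, -1.3, -2.0, -0.3, -0.8, -1.2, -2.1, -0.2, -0.7, -1.3]
end [0.3699 0.1205 0.2195] -151.0
```

Past the column without contact. Next I'll move near the scanner and look with the wrist camera.

{"fn": "arm_command", "kwargs": {
  "moves": [-2.0, -0.1, -0.7, -1.3, -2.0, -0.2, -0.8, -1.2, -2.0, -0.2, -0.7, -1.3, -2.0, -0.3, -0.8, -1.2, -2.1, -0.2, -0.7, -1.3, 0, 0, 0, 0]
}}

```text
time: 3.52
ee_pos: [0.3735, 0.1204, 0.2204]
eef_rot: [-0.248, 0.969, 0.001, 0.001]
ft_force: [-1.3, -0.6, -0.9]
width: 0.0524
grip_force: 0.0
```

Run:
```python
from h import *
s=r.read_state();print(s['joint_positions'].round(3),s['ee_pos'],yaw())
i=r.camera_info("wrist"); a=r.camera("wrist")[:,:,::-1].copy()
import pickle; pickle.dump(i,open("w1.pkl","wb")); cv2.imwrite("pics/w1.png",a)
for n,p in dict(org=(.417,.14,.036),nose=(.4823,.1762,.04),label=(.6014,.128,.066),cell=(.597,.193,.06)).items(): print(n,proj(i,p).round(0))
```

```text
[ 0.194 -0.182 -0.545  1.995 -0.099  1.302  1.755] [0.37354941 0.12035361 0.22040877] -151.23390620356685
org [311. 230.]
nose [311. 292.]
label [224. 367.]
cell [277. 383.]
```

View pics/w1.png

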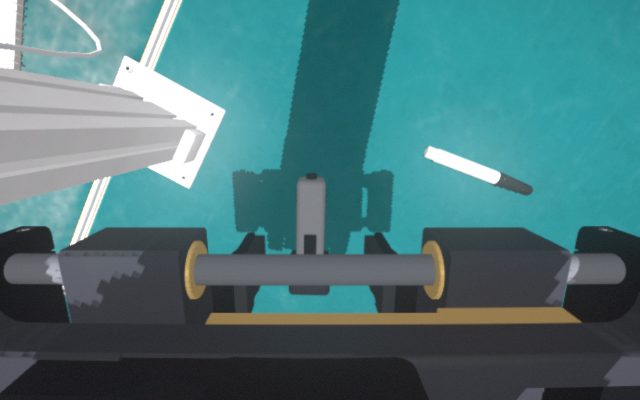

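The wrist view shows the scanner body from its tail at (312,177) to v≈255. It is nearly vertical in the picture, so it lines up with the tool. The marker is at (480,170).

Run:
```python
from h import *
import pickle
i=pickle.load(open("w1.pkl","rb")); a=cv2.imread("pics/w1.png"); h=cv2.cvtColor(a,cv2.COLOR_BGR2HSV)
m=(h[...,1]<60)&(h[...,2]>60)
C=[]
for v in range(182,230,4):
    u=[k for k in range(285,340) if m[v,k]]; 
    A=onz(i,u[0]-.5,v,.036);B=onz(i,u[-1]+.5,v,.036); C.append([v,u[0],u[-1],*((A+B)/2)[:2],np.linalg.norm(A-B)])
C=np.array(C);print(C.round(4))
p=np.polyfit(C[:,3],C[:,4],1);print("yaw",np.degrees(np.arctan(p[0])))
v0=[v for v in range(170,200) if m[v,312]][0]; t=onz(i,312,v0-.5,.034);print(v0,"tail",t)
d=np.array([1,p[0]])/np.hypot(1,p[0]); print("origin est",t[:2]+.060*d)
```

```text
[[1.820e+02 2.980e+02 3.240e+02 3.697e-01 1.144e-01 2.900e-02]
 [1.860e+02 2.970e+02 3.250e+02 3.735e-01 1.165e-01 3.120e-02]
 [1.900e+02 2.970e+02 3.250e+02 3.774e-01 1.186e-01 3.130e-02]
 [1.940e+02 2.970e+02 3.250e+02 3.813e-01 1.208e-01 3.140e-02]
 [1.980e+02 2.970e+02 3.250e+02 3.852e-01 1.229e-01 3.150e-02]
 [2.020e+02 2.970e+02 3.250e+02 3.891e-01 1.250e-01 3.160e-02]
 [2.060e+02 2.970e+02 3.240e+02 3.933e-01 1.267e-01 3.060e-02]
 [2.100e+02 2.970e+02 3.240e+02 3.972e-01 1.289e-01 3.070e-02]
 [2.140e+02 2.970e+02 3.240e+02 4.012e-01 1.311e-01 3.080e-02]
 [2.180e+02 2.970e+02 3.240e+02 4.052e-01 1.333e-01 3.090e-02]
 [2.220e+02 2.970e+02 3.240e+02 4.093e-01 1.355e-01 3.100e-02]
 [2.260e+02 2.970e+02 3.240e+02 4.134e-01 1.377e-01 3.110e-02]]
yaw 27.808729883384125
175 tail [0.36236224 0.11161801 0.034     ]
origin est [0.41543283 0.13960929]
```

```bash
python3 -c "
from h import *
plan([(.416,.140,.12,-151.8,4),(.416,.140,.03,-151.8,4),(.416,.140,.008,-151.8,2)]) "
```

```text
[-1.2, -0.1, 2.5, 0.1, -1.2, -0.1, 2.5, 0.1, -1.2, -0.1, 2.5, 0.2, -1.3, -0.0, 2.5, 0.1, 0.0, -0.0, 2.2, 0.0, 0.0, -0.0, 2.3, 0.0, 0.0, -0.0, 2.2, 0.0, 0.0, -0.0, 2.3, 0.0, 0.0, -0.0, 1.1, 0.0, 0.0, -0.0, 1.1, 0.0]
end [0.4163 0.1405 0.0076] -151.8
```

{"fn": "arm_command", "kwargs": {
  "moves": [-1.2, -0.1, 2.5, 0.1, -1.2, -0.1, 2.5, 0.1, -1.2, -0.1, 2.5, 0.2, -1.3, 0, 2.5, 0.1, 0, 0, 2.2, 0, 0, 0, 2.3, 0, 0, 0, 2.2, 0, 0, 0, 2.3, 0, 0, 0, 1.1, 0, 0, 0, 1.0, 0, 0, 0, 0, 0]
}}

```text
time: 4.48
ee_pos: [0.4142, 0.1393, 0.0073]
eef_rot: [-0.243, 0.97, -0.0, -0.001]
ft_force: [-0.2, 1.1, -0.2]
width: 0.0524
grip_force: 0.0
```

{"fn": "arm_command", "kwargs": {
  "moves": [0, 0, 0, 0, 0, 0, 0, 0, 0, 0, 0, 0, 0, 0, 0, 0, 0, 0, 0, 0, 0, 0, 0, 0],
  "fingers": 0,
  "squeeze": 30
}}

```text
time: 4.98
ee_pos: [0.4162, 0.1398, 0.0094]
eef_rot: [-0.243, 0.97, -0.0, 0.001]
ft_force: [-1.5, -1.9, 5.9]
width: 0.0316
grip_force: 29.9
```

Run:
```python
from h import *
s=r.read_state(); p=s["ee_pos"]; print(p,yaw(),s["width"],s["grip_force"],s["ft_force"],s["joint_positions"].round(2))
t=np.radians(3.8); L=np.array([.6014,.128]); tgt=L-.125*np.array([np.cos(t),np.sin(t)]); print(tgt)
z=p[2]+.046
plan([(p[0],p[1],z,-151.8,3),(*tgt,z,-176.2,7)])
```

```text
[0.41618524 0.13977717 0.00938392] -151.86427046892908 0.031599422196446784 29.925924916751683 [-1.47552326 -1.89788107  5.92470776] [ 0.12  0.23 -0.58  2.12  0.18  0.83  1.49]
[0.47667482 0.11971576]
[0.0, 0.0, -1.5, -0.0, 0.0, 0.0, -1.6, -0.0, 0.0, 0.0, -1.5, -0.1, -0.6, -0.7, -0.0, 3.5, -0.7, -0.6, -0.0, 3.5, -0.7, -0.6, -0.0, 3.5, -0.7, -0.5, -0.0, 3.5, -0.8, -0.5, -0.0, 3.5, -0.8, -0.4, -0.0, 3.5, -0.8, -0.4, -0.0, 3.4]
end [0.4766 0.12   0.0554] -176.2
```

{"fn": "arm_command", "kwargs": {
  "moves": [0, 0, -1.5, 0, 0, 0, -1.6, 0, 0, 0, -1.5, -0.1, -0.6, -0.7, 0, 3.5, -0.7, -0.6, 0, 3.5, -0.7, -0.6, 0, 3.5, -0.7, -0.5, 0, 3.5, -0.8, -0.5, 0, 3.5, -0.8, -0.4, 0, 3.5, -0.8, -0.4, 0, 3.4, 0, 0, 0, 0, 0, 0, 0, 0]
}}

```text
time: 5.98
ee_pos: [0.4755, 0.1201, 0.0544]
eef_rot: [-0.035, 0.999, 0.0, -0.0]
ft_force: [-0.9, 0.8, -1.4]
width: 0.0317
grip_force: 29.9
```

Run:
```python
from h import *
s=r.read_state(); print(s["ee_pos"],yaw(),s["grip_force"],s["ft_force"])
a=cv2.resize(r.camera("top")[120:250,270:420,::-1],None,fx=4,fy=4,interpolation=2); b=cv2.resize(r.camera("side")[150:280,260:410,::-1],None,fx=4,fy=4,interpolation=2)
cv2.imwrite("pics/h1.png",cv2.resize(np.vstack([a,b]),None,fx=.57,fy=.57) )
```

```text
[0.47554725 0.12011534 0.05441399] -176.04298827899092 29.88598776049912 [-0.89991527  0.84391208 -1.42923548]
```

View pics/h1.png

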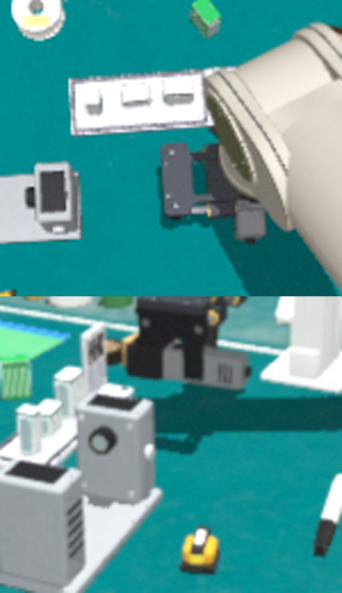

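The composite shows the scanner held level in the fingers with its nose facing the panel. I'll hold it there for over 2 s.

{"fn": "arm_command", "kwargs": {
  "moves": [0, 0, 0, 0, 0, 0, 0, 0, 0, 0, 0, 0, 0, 0, 0, 0, 0, 0, 0, 0, 0, 0, 0, 0, 0, 0, 0, 0, 0, 0, 0, 0, 0, 0, 0, 0, 0, 0, 0, 0, 0, 0, 0, 0, 0, 0, 0, 0]
}}

```text
time: 7.08
ee_pos: [0.4758, 0.1201, 0.0545]
eef_rot: [-0.034, 0.999, -0.0, 0.0]
ft_force: [0.2, -0.1, -2.5]
width: 0.0319
grip_force: 29.9
```

{"fn": "arm_command", "kwargs": {
  "moves": [0, 0, 0, 0, 0, 0, 0, 0, 0, 0, 0, 0, 0, 0, 0, 0, 0, 0, 0, 0, 0, 0, 0, 0, 0, 0, 0, 0, 0, 0, 0, 0, 0, 0, 0, 0, 0, 0, 0, 0, 0, 0, 0, 0, 0, 0, 0, 0]
}}

```text
time: 8.08
ee_pos: [0.4758, 0.1201, 0.0545]
eef_rot: [-0.034, 0.999, -0.0, 0.0]
ft_force: [-0.7, -0.5, -2.1]
width: 0.0319
grip_force: 29.9
```

Run:
```python
from h import *
s=r.read_state(); print(s["ee_pos"],yaw(),s["grip_force"],s["ft_force"],s["time"])
plan([(.416,.14,.0544,-151.8,7),(.416,.14,.02,-151.8,3),(.416,.14,.0095,-151.8,2)])
```

```text
[0.47582401 0.12010019 0.05452525] -176.13183182221255 29.885641462169588 [-0.73841863 -0.46409536 -2.10622266] 8.0833
[0.8, 0.3, 0.0, -3.5, 0.8, 0.4, 0.0, -3.5, 0.8, 0.4, 0.0, -3.5, 0.8, 0.5, 0.0, -3.5, 0.7, 0.6, 0.0, -3.4, 0.7, 0.6, 0.0, -3.5, 0.7, 0.6, 0.0, -3.4, -0.0, -0.0, 1.2, -0.0, -0.0, -0.0, 1.1, -0.0, -0.0, -0.0, 1.2, -0.0, -0.0, -0.0, 0.5, -0.0, -0.0, -0.0, 0.5, -0.0]
end [0.4155 0.1399 0.0095] -151.8
```

{"fn": "arm_command", "kwargs": {
  "moves": [0.8, 0.3, 0, -3.5, 0.8, 0.4, 0, -3.5, 0.8, 0.4, 0, -3.5, 0.8, 0.5, 0, -3.5, 0.7, 0.6, 0, -3.4, 0.7, 0.6, 0, -3.5, 0.7, 0.6, 0, -3.4, 0, 0, 1.2, 0, 0, 0, 1.1, 0, 0, 0, 1.2, 0, 0, 0, 0.5, 0, 0, 0, 0.4, 0]
}}

```text
time: 9.08
ee_pos: [0.4151, 0.1397, 0.0096]
eef_rot: [-0.243, 0.97, 0.0, -0.001]
ft_force: [-0.8, 0.6, -1.5]
width: 0.0317
grip_force: 29.9
```

{"fn": "arm_command", "kwargs": {
  "moves": [0, 0, 0, 0, 0, 0, 0, 0]
}}

```text
time: 9.25
ee_pos: [0.4157, 0.14, 0.0106]
eef_rot: [-0.243, 0.97, 0.0, -0.0]
ft_force: [0.2, -0.1, -0.8]
width: 0.0315
grip_force: 29.9
```

{"fn": "arm_command", "kwargs": {
  "moves": [0, 0, 0.15, 0, 0, 0, 0, 0]
}}

```text
time: 9.42
ee_pos: [0.416, 0.14, 0.0094]
eef_rot: [-0.243, 0.97, -0.0, 0.0]
ft_force: [0.5, -0.1, -1.3]
width: 0.0317
grip_force: 29.9
```

{"fn": "arm_command", "kwargs": {
  "moves": [0, 0, 0, 0, 0, 0, 0, 0, 0, 0, 0, 0, 0, 0, 0, 0, 0, 0, 0, 0, 0, 0, 0, 0, 0, 0, 0, 0],
  "fingers": 60
}}

```text
time: 10.0
ee_pos: [0.4155, 0.1399, 0.009]
eef_rot: [-0.243, 0.97, -0.0, 0.0]
ft_force: [0.0, 0.2, 0.4]
width: 0.0519
grip_force: 0.0
```

Run:
```python
from h import *
s=r.read_state(); print(s["ee_pos"],yaw(),s["width"],s["grip_force"],s["ft_force"],s["time"])
plan([(.416,.14,.09,-151.8,4),(.42,.16,.2,-160,4),(.44,.25,.23,94,15),])
```

```text
[0.41553032 0.13989412 0.00904206] -151.82699111352923 0.05185175375097339 0.0 [0.01897155 0.21382186 0.39351343] 10.0
[-0.0, -0.0, -2.0, -0.0, -0.0, -0.0, -2.0, -0.0, -0.0, -0.0, -2.0, -0.0, -0.0, -0.0, -2.1, -0.0, -0.3, 0.4, -2.7, 2.0, -0.3, 0.4, -2.8, 2.1, -0.3, 0.4, -2.7, 2.0, -0.4, 0.4, -2.8, 2.1, -0.3, 0.5, -0.2, 7.1, -0.3, 0.6, -0.2, 7.1, -0.2, 0.6, -0.2, 7.1, -0.1, 0.6, -0.2, 7.1]
[-0.0, 0.6, -0.2, 7.1, 0.0, 0.6, -0.2, 7.0, 0.1, 0.6, -0.2, 7.1, 0.2, 0.6, -0.2, 7.0, 0.3, 0.6, -0.2, 7.1, 0.3, 0.5, -0.2, 7.0, 0.4, 0.5, -0.2, 7.1, 0.4, 0.4, -0.2, 7.0, 0.5, 0.4, -0.2, 7.1, 0.5, 0.3, -0.2, 7.0, 0.6, 0.2, -0.2, 7.1]
end [0.4395 0.2503 0.23  ] -266.0
```

{"fn": "arm_command", "kwargs": {
  "moves": [0, 0, -2.0, 0, 0, 0, -2.0, 0, 0, 0, -2.0, 0, 0, 0, -2.1, 0, -0.3, 0.4, -2.7, 2.0, -0.3, 0.4, -2.8, 2.1, -0.3, 0.4, -2.7, 2.0, -0.4, 0.4, -2.8, 2.1, -0.3, 0.5, -0.2, 7.1, -0.3, 0.6, -0.2, 7.1, -0.2, 0.6, -0.2, 7.1, -0.1, 0.6, -0.2, 7.1]
}}

```text
time: 11.0
ee_pos: [0.4258, 0.1845, 0.2082]
eef_rot: [0.077, 0.997, -0.0, 0.0]
ft_force: [-0.7, -0.1, 0.8]
width: 0.0522
grip_force: 0.0
```

{"fn": "arm_command", "kwargs": {
  "moves": [0, 0.6, -0.2, 7.1, 0, 0.6, -0.2, 7.0, 0.1, 0.6, -0.2, 7.1, 0.2, 0.6, -0.2, 7.0, 0.3, 0.6, -0.2, 7.1, 0.3, 0.5, -0.2, 7.0, 0.4, 0.5, -0.2, 7.1, 0.4, 0.4, -0.2, 7.0, 0.5, 0.4, -0.2, 7.1, 0.5, 0.3, -0.2, 7.0, 0.6, 0.2, -0.2, 7.1, 0, 0, 0, 0]
}}

```text
time: 12.0
ee_pos: [0.4394, 0.2515, 0.2303]
eef_rot: [0.684, 0.729, 0.0, -0.0]
ft_force: [-0.1, 0.5, -0.0]
width: 0.0522
grip_force: 0.0
```

{"fn": "arm_command", "kwargs": {
  "moves": [0, 0, 0, 0, 0, 0, 0, 0]
}}

```text
time: 12.17
ee_pos: [0.4394, 0.2499, 0.2298]
eef_rot: [0.681, 0.733, -0.0, 0.0]
ft_force: [-0.3, -0.1, 0.2]
width: 0.0521
grip_force: 0.0
```

Run:
```python
from h import *
import pickle
s=r.read_state(); print(s["ee_pos"],yaw(),s["joint_positions"].round(2))
W=r.camera("wrist");i=r.camera_info("wrist"); pickle.dump(i,open("w2.pkl","wb")); cv2.imwrite("pics/w2.png",W[:,:,::-1])
for n,p in dict(beam=(.463,.407,.078),bl=(.419,.4974,.012),br=(.4291,.312,.012),cell=(.597,.193,.06)).items(): print(n,proj(i,p).round(0))
T=r.camera("top")[:,:,::-1]; cv2.imwrite("pics/top2.png",T)
```

```text
[0.43939783 0.24993581 0.2298247 ] 94.21931806694879 [ 0.01  0.11 -0.65  1.73  0.07  1.32 -0.59]
beam [355.  19.]
bl [313. -61.]
br [310. 127.]
cell [455. 251.]
```

View pics/w2.png

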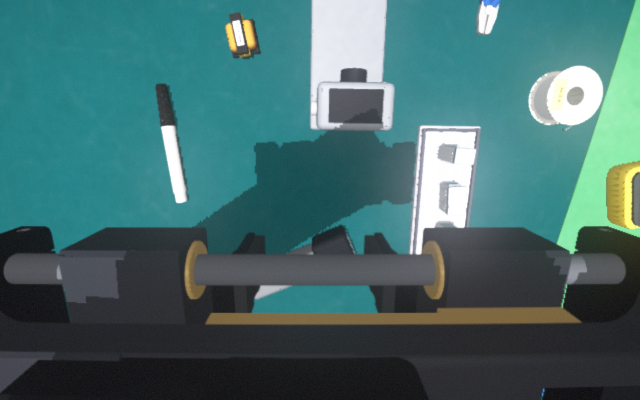

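The wrist view shows the photometer base between u≈312 and 386, its near corner at (311,130), where it was predicted. The lens tube is at (353,75). The stand's far corners are at (419,127) and (479,127), and the scanner lies flat at (300,265).

Run:
```python
from h import *
import pickle
i=pickle.load(open("w2.pkl","rb")); a=cv2.imread("pics/w2.png"); h=cv2.cvtColor(a,cv2.COLOR_BGR2HSV)
m=(h[...,1]<70)&(h[...,2]>70)
M=[]
for v in range(4,66,10):
    u=np.where(m[v,290:410])[0]+290; A=onz(i,u[0]-.5,v,.012);B=onz(i,u[-1]+.5,v,.012); M.append((A+B)/2); print(v,u[0],u[-1],A[:2].round(4),B[:2].round(4),np.linalg.norm(A-B).round(4))
M=np.array(M); q=np.polyfit(M[:,1],M[:,0],1); print("axis yaw",-np.degrees(np.arctan(q[0])),"x at y=.407",np.polyval(q,.407))
g=cv2.cvtColor(a,cv2.COLOR_BGR2GRAY)
for v in (72,75,78):
    u=np.where(g[v,330:375]<70)[0]+330; print("tube",u[0],u[-1],[onz(i,w,v,.078)[:2].round(4) for w in (u[0]-.5,u[-1]+.5)])
for v in (69,70): print("tubeend",onz(i,354,v,.088).round(4))
for u,v in ((419,127),(479,127)): print("st",onz(i,u,v,.0145).round(4))
A=[]
for v in range(150,240,15):
    u=np.where(m[v,395:500])[0]+395; p,q2=onz(i,u[0]-.5,v,.0145),onz(i,u[-1]+.5,v,.0145);print(v,u[0],u[-1],p[:2].round(4),q2[:2].round(4))
```

```text
4 311 386 [0.4211 0.4373] [0.5005 0.4434] 0.0796
14 311 386 [0.4218 0.4278] [0.5016 0.4339] 0.0801
24 311 385 [0.4225 0.4181] [0.5017 0.4242] 0.0795
34 311 385 [0.4232 0.4084] [0.5029 0.4145] 0.08
44 311 384 [0.4239 0.3985] [0.503  0.4045] 0.0794
54 311 384 [0.4246 0.3885] [0.5042 0.3946] 0.0799
64 310 383 [0.4242 0.3784] [0.5044 0.3844] 0.0804
axis yaw 3.601757349697639 x at y=.407 0.46309505699114956Traceback (most recent call last):
  File "<stdin>", line 11, in <module>
IndexError: index 0 is out of bounds for axis 0 with size 0
```

Run:
```python
from h import *
i=r.camera_info("top")
for u,v,z in ((532,192,.06),(458.5,196,.04),(385,202,.06)): print(onz(i,215+(u+.5)/4-.5,110+(v+.5)/4-.5,z).round(4))
plan([(.598,.195,.13,93.8,6),(.598,.195,.05,93.8,4),(.598,.195,.03,93.8,2)])
```

```text
[0.5982 0.1969 0.06  ]
[0.6017 0.2458 0.04  ]
[0.592  0.2936 0.06  ]
[-1.1, 2.6, 1.7, 0.1, -1.1, 2.6, 1.7, 0.0, -1.1, 2.6, 1.6, 0.1, -1.1, 2.5, 1.7, 0.0, -1.1, 2.6, 1.6, 0.1, -1.1, 2.5, 1.7, 0.0, 0.0, 0.0, 2.0, 0.0, 0.0, 0.0, 2.0, 0.0, 0.0, 0.0, 2.0, 0.0, 0.0, 0.0, 2.0, 0.0, 0.0, 0.0, 1.0, 0.0, 0.0, 0.0, 1.0, 0.0]
end [0.5976 0.1946 0.0299] 93.8
```

{"fn": "arm_command", "kwargs": {
  "moves": [-1.1, 2.6, 1.7, 0.1, -1.1, 2.6, 1.7, 0, -1.1, 2.6, 1.6, 0.1, -1.1, 2.5, 1.7, 0, -1.1, 2.6, 1.6, 0.1, -1.1, 2.5, 1.7, 0, 0, 0, 0, 0, 0, 0, 0, 0]
}}

```text
time: 12.93
ee_pos: [0.5977, 0.193, 0.1281]
eef_rot: [0.684, 0.729, -0.001, -0.001]
ft_force: [-0.2, 0.4, -0.2]
width: 0.0524
grip_force: 0.0
```

Run:
```python
from h import *
s=r.read_state(); print(s["ee_pos"],yaw())
a=cv2.resize(r.camera("side")[140:270,245:400,::-1],None,fx=4,fy=4,interpolation=2); cv2.imwrite("pics/s3.png",a)
plan([(.598,.1955,.05,93.8,4),(.598,.1955,.03,93.8,2)])
```

```text
[0.59773838 0.19304535 0.12812231] 93.62148840134735
[0.0, 0.0, 2.0, -0.0, 0.0, 0.0, 2.0, -0.0, 0.0, 0.0, 2.0, -0.0, 0.1, 0.1, 2.0, -0.1, -0.0, -0.0, 1.0, 0.0, -0.0, -0.0, 1.0, 0.0]
end [0.5982 0.1956 0.0295] 93.8
```

View pics/s3.png

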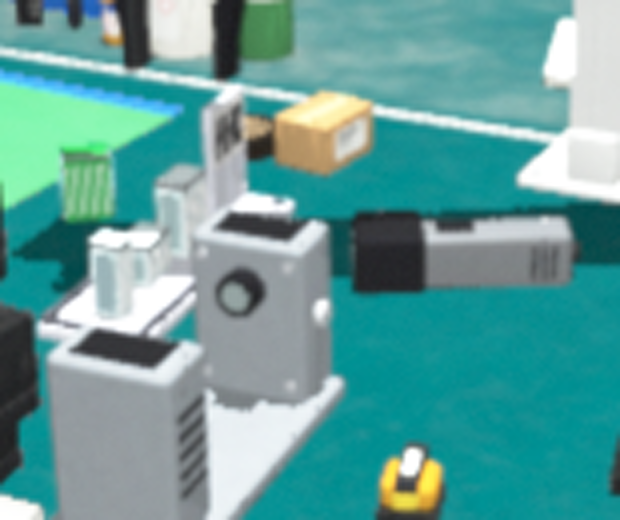

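The side view shows the fingertips at u≈133 and 228, evenly either side of the long cell's top at (180,178). The scanner is back in its place. Descending and gripping.

{"fn": "arm_command", "kwargs": {
  "moves": [0.1, 0, 2.0, 0, 0.1, 0, 2.0, 0, 0, 0, 2.0, 0, 0, 0, 2.0, -0.1, 0, 0, 1.0, 0, 0, 0, 0.9, 0, 0, 0, 0, 0, 0, 0, 0, 0]
}}

```text
time: 13.65
ee_pos: [0.5976, 0.1971, 0.0319]
eef_rot: [0.683, 0.73, 0.0, 0.0]
ft_force: [0.5, 0.8, 0.8]
width: 0.0521
grip_force: 0.0
```

{"fn": "arm_command", "kwargs": {
  "moves": [0, 0, 0, 0, 0, 0, 0, 0, 0, 0, 0, 0, 0, 0, 0, 0, 0, 0, 0, 0, 0, 0, 0, 0, 0, 0, 0, 0, 0, 0, 0, 0],
  "fingers": 0,
  "squeeze": 20
}}

```text
time: 14.32
ee_pos: [0.5976, 0.1967, 0.0313]
eef_rot: [0.683, 0.73, 0.0, 0.0]
ft_force: [0.5, 0.0, 2.0]
width: 0.0198
grip_force: 20.0
```

Run:
```python
from h import *
s=r.read_state(); p=s["ee_pos"]; print(p,yaw(),s["width"],s["grip_force"],s["ft_force"])
plan([(p[0],p[1],.155,93.8,6),(.463,.407,.155,93.6,12)])
```

```text
[0.59764373 0.19674073 0.03128366] 93.76739148976834 0.019835295213598576 19.99995936450432 [0.4707703  0.0474566  2.01217693]
[0.0, 0.0, -2.1, -0.0, 0.0, 0.0, -2.1, -0.0, 0.0, 0.0, -2.0, -0.0, 0.0, 0.0, -2.1, -0.0, 0.0, 0.0, -2.0, -0.0, 0.0, 0.0, -2.1, -0.0, 1.8, -1.0, 0.0, 0.0, 1.8, -1.0, 0.0, 0.0, 1.8, -1.0, 0.0, 0.0, 1.8, -1.0, 0.0, 0.0, 1.8, -1.0, 0.0, 0.0, 1.8, -1.0, 0.0, 0.0]
[1.8, -1.0, 0.0, 0.0, 1.9, -1.0, 0.0, 0.0, 1.8, -1.0, 0.0, 0.0, 1.9, -1.0, 0.0, 0.1, 1.8, -1.0, 0.0, 0.0, 1.9, -1.1, 0.0, 0.1]
end [0.4626 0.4074 0.1553] 93.6
```

{"fn": "arm_command", "kwargs": {
  "moves": [0, 0, -1.5, 0, 0, 0, -2.1, 0, 0, 0, -2.2, 0, 0, 0, -2.2, 0, 0, 0, -2.2, 0, 0, 0, -2.2, 0, 1.8, -1.0, 0, 0, 1.8, -1.0, 0, 0, 1.8, -1.0, 0, 0, 1.8, -1.0, 0, 0, 1.8, -1.0, 0, 0, 1.8, -1.0, 0, 0]
}}

```text
time: 15.32
ee_pos: [0.5296, 0.3012, 0.1548]
eef_rot: [0.683, 0.73, -0.0, -0.0]
ft_force: [-0.0, -0.3, -0.4]
width: 0.0197
grip_force: 20.0
```

{"fn": "arm_command", "kwargs": {
  "moves": [1.8, -1.0, 0, 0, 1.9, -1.0, 0, 0, 1.8, -1.0, 0, 0, 1.9, -1.0, 0, 0.1, 1.8, -1.0, 0, 0, 1.7, -1.1, 0, 0.1, 0, 0, 0, 0, 0, 0, 0, 0]
}}

```text
time: 15.98
ee_pos: [0.4613, 0.4063, 0.1548]
eef_rot: [0.684, 0.73, -0.0, -0.0]
ft_force: [1.2, -0.9, -0.4]
width: 0.02
grip_force: 20.0
```

Run:
```python
from h import *
s=r.read_state(); p=s["ee_pos"]; print(p,yaw(),s["width"],s["grip_force"],s["ft_force"])
i=r.camera_info("side")
# where cell & beam would be seen
A=r.camera("side")[:,:,::-1]; T=r.camera("top")[:,:,::-1]
a=cv2.resize(A[90:290,230:400],None,fx=3,fy=3,interpolation=2); b=cv2.resize(T[120:250,215:400],None,fx=2,fy=2)
cv2.imwrite("pics/m4.png",np.hstack([a,np.vstack([b,np.zeros((600-260,370,3),np.uint8)])])[:, :800])
plan([(.463,.407,.0743,93.6,8)])
```

```text
[0.46125122 0.40632996 0.15479628] 93.72030327740475 0.019968266970561775 19.99971651719534 [ 1.21863239 -0.87125089 -0.36989481]
[0.0, 0.0, 1.0, -0.0, 0.0, 0.0, 1.0, -0.0, 0.0, 0.0, 1.0, -0.0, 0.0, 0.0, 1.0, -0.0, 0.1, 0.0, 1.0, -0.0, 0.0, 0.0, 1.0, -0.0, 0.1, 0.0, 1.0, -0.0, 0.0, 0.0, 1.0, -0.1]
end [0.4629 0.4065 0.0747] 93.6
```

View pics/m4.png

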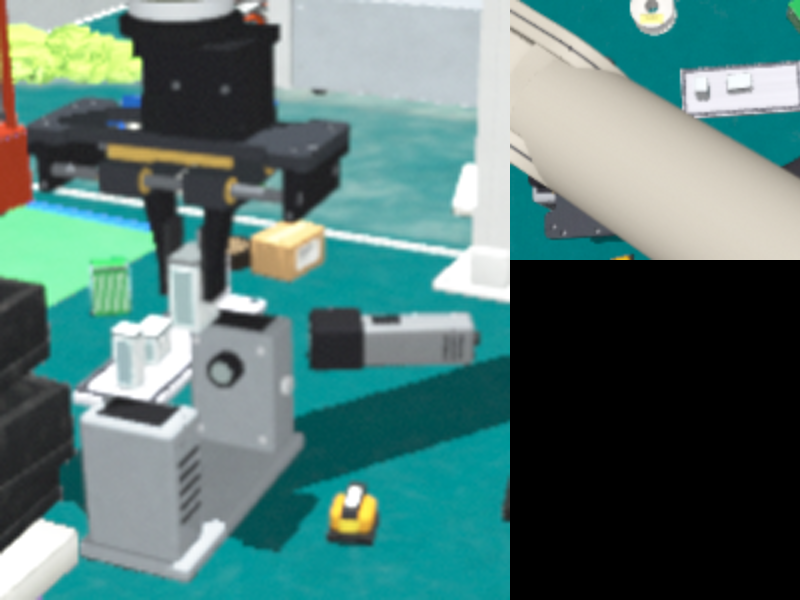

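The picture shows the long cell upright in the fingers above the photometer, with the other cells standing and the scanner lying flat. I'll lower the cell into the light path.

{"fn": "arm_command", "kwargs": {
  "moves": [0, 0.1, 1.0, 0, 0, 0.1, 1.0, 0, 0, 0, 1.0, 0, 0, 0, 1.0, 0, 0, 0, 1.0, 0, 0, 0, 1.0, 0, 0, 0, 1.0, 0, 0, 0, 0.6, 0, 0, 0, 0.4, 0, 0, 0, 0, 0, 0, 0, 0, 0, 0, 0, 0, 0]
}}

```text
time: 17.08
ee_pos: [0.4647, 0.4058, 0.0756]
eef_rot: [0.685, 0.729, 0.0, 0.0]
ft_force: [0.3, -0.6, 0.1]
width: 0.0197
grip_force: 20.0
```

Run:
```python
from h import *
s=r.read_state(); p=s["ee_pos"]; print(p,yaw(),s["width"],s["grip_force"],s["ft_force"])
i=r.camera_info("side"); A=r.camera("side")[:,:,::-1]
c=np.array([p[0],p[1],p[2]-.0213+.025]); t=np.radians(3.7)
for n,q in dict(centre=c,beam=(.463,.407,.078),top=c+[0,0,.025],bot=c-[0,0,.025]).items(): print(n,((proj(i,q)-[260,140])*4).round(0))
cv2.imwrite("pics/m5.png",cv2.resize(A[140:280,260:390],None,fx=4,fy=4,interpolation=2))
```

```text
[0.46472578 0.40576265 0.07560433] 93.56807880045532 0.019708628879191784 19.999925977463135 [ 0.26370039 -0.59667218  0.14769427]
centre [134. 322.]
beam [136. 327.]
top [132. 278.]
bot [136. 366.]
```

View pics/m5.png

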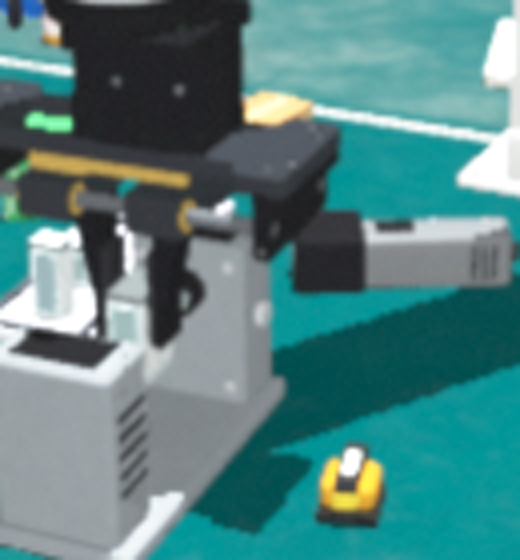

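The side view shows the cell between the tubes at (128,315), close to where it should be. I'll make a millimetre trim, let it settle and hand in.

{"fn": "arm_command", "kwargs": {
  "moves": [0.1, -0.15, 0.1, 0, 0, 0, 0, 0, 0, 0, 0, 0, 0, 0, 0, 0, 0, 0, 0, 0, 0, 0, 0, 0, 0, 0, 0, 0, 0, 0, 0, 0]
}}

```text
time: 17.8
ee_pos: [0.4629, 0.4063, 0.074]
eef_rot: [0.685, 0.729, -0.0, 0.0]
ft_force: [-0.1, -0.4, -1.1]
width: 0.0201
grip_force: 20.0
```

Run:
```python
from h import *
s=r.read_state(); p=s["ee_pos"]; print(p,yaw(),s["width"],s["grip_force"],s["ft_force"],abs(s["joint_vel"]).max())
if abs(p[0]-.463)<.002 and abs(p[1]-.407)<.004 and abs(p[2]-.0743)<.003: print(r.close_job())
```

```text
[0.46294597 0.40634259 0.07400924] 93.56734268432163 0.02006845603295093 19.999933446088107 [-0.12111718 -0.43486817 -1.14724442] 0.0015936318538024219
the job is handed in; nothing more can be done
None
```

The job is handed in (no verdict came back): the scanner was held about 2 s at the label and laid back flat, and the long cell is held upright and still in the light path, within about 1 mm of the beam centre I measured.

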